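Load the channel bracket back-up in the plug-welding nest and lock the cam

ROBOT

A 6-joint arm with a two-finger parallel gripper is mounted at the origin on the work surface; the furniture and walls round the work are solid. World frame = base frame: x ahead of the robot, y to its left, z up, the work surface at z = 0. Lengths are in m, angles in degrees, forces in N, time in s.
With the tool pointing down it reaches from about 0.4 to 0.825 m from the base axis. Payload 7 kg.
Tool frame: the origin (TCP) lies at the very end of the fingers, on their centre line; the grasp point (between the pads) lies 19 mm behind it; z points along the fingers, y is the line along which they close (so a half turn about z gives the same grasp; the last joint's range is limited). The gripper opens to 88 mm and grips with 3 to 60 N. Pads are 19 mm wide; open, the fingers measure 130 mm over their backs; the gripper's body (78 mm by 193 mm) begins 47 mm behind the grasp point.
Start: joints at [87.84, 20.546, 0.682, 0, -70.136, -16.507], TCP at [0.216, 0.639, 0.227] pointing down, gripper open.
Joint ranges: [-176.03, 176.03], [-82.01, 121.73], [-58.28, 71.71], [-173.87, 95.51], [-174.79, -0.11], [-173.66, 173.66]. Speed limits (degrees/s): [136.94, 136.94, 172.46, 180, 180, 180].

INTERFACE

Orientations are given as [roll, pitch, yaw] about the fixed x, y, z axes, in that order (R = Rz(yaw) Ry(pitch) Rx(roll)).
In Python, from plant import r gives the robot as it stands. The module is installed in compiled form; this text tells all that it offers.
- The arm moves only by the tool jog_arm, never from a script. Its arguments are lists of equal length, an entry for each row: "travel": the shift along the tool's x, y, z each as a share of 50 cm, from -1 to 1, a list of three; "dr": the turn, a rotation vector about the tool's x, y, z each as a share of 360 degrees, from -1 to 1, a list of three; "claw": the opening, from 0 (shut) to 1 (fully open). A call has exactly 10 rows; each row is the pose to reach, as a shift and turn from the pose commanded when the call began, along the tool's axes at that moment, turning the shorter way round; what a row does not reach only later rows make up. A row lasts 1/8 s, in which the tool goes at most 62.5 mm and 10.7 degrees, less where a joint would pass 70% of its speed; a pose out of reach is approached as far as the arm can. A call with a number of a shift or a turn outside -1 to 1 is refused whole. A call with a gripper value outside its range is refused whole. The fingers move at their own pace and stop on an object; "newtons" is the grip in N (left out, the last holds). Time passes only in rows, so rows that repeat a pose let the fingers close, or fill a call up. It gives the time, the measured TCP pose, the force, the opening and the grip force at its end, in the units of the state.
- r.get_state(): the state, without advancing time (a new reading comes with each control period).
- r.capture(name): name is "scene" or "top" or "wrist"; returns a dict with "pixels" (400x640x3 uint8, red, green, blue), "range_z" (400x640 float32, m along the optical axis (not along the pixel's ray), 0 where there is no reading), "fx", "fy", "cx", "cy" (pixels), "dist_coeffs" ([k1, k2, p1, p2, k3] as OpenCV has them; the pictures are not rectified), "position" and "attitude" of the camera in the world; the wrist camera has in their place "hand_eye" (4x4, takes a point from camera to tool coordinates, whose origin is the TCP and whose axes are the flange's). Camera axes: x right, y up, looking along -z (the intrinsics and any distortion apply to the point x, -y, -z); pixel columns grow to the right and rows downward; lengths in m; the calibration is good to about 2 mm. A picture is of the moment at which its call begins: read the wrist's pose just before it.
- r.close_job(): hands the job in; it is judged then, once.
Trained networks look in the newest picture that a camera, given by its name, has taken for a name from the list of things; names that differ only in an ending like _2 or _b are one class to them, and where a whole thing is asked for, a point or a joint stands for the part that bears it (a point fixed in the world has none). Each returns a list of dicts, best first, with "conf" (0 to 1); they miss things now and then, are a little off and sometimes report something else, mostly with a low value. They report only what shows in the picture. A call takes as long as a camera call. They do not tell look-alikes from the thing itself.
- r.boxes_of(name, camera): "extent" ([left, top, right, bottom] in pixels, round what is visible of it).
- r.regions_of(name, camera): "pixels" (400x640 bool, what is visible of it) and "extent" ([left, top, right, bottom] in pixels, round what is visible of it).
- r.tip_of(name, camera): "at" ([column, row] in pixels: a listed point, or the origin of a listed thing).
The state is a dict: "time_s": time; "joints": joint angles; "qd": joint speeds; "joint_torque": joint torques, N m; "tcp_pos": TCP position; "eef_rot": TCP orientation; "contact_force": force on the tool from outside, world axes, zero at the start; "moment": the same for the moment, N m; "gripper_width": finger opening in m; "gripper_force": force on a finger pad.
Only numpy, scipy, OpenCV 4.12 (cv2) and the standard library are available. Lean on these libraries where they do the work, as an engineer would, in place of code of your own. Each camera call takes 0.05 s, during which the arm holds its last target. There are 200 camera calls.

TASK

The hole drilled by mistake in the back of the channel bracket is going to be welded shut over the copper bar of the welding nest. Swing the nest's cam lever wide open, lay the bracket down in the nest with its back up and its legs straddling the copper bar, and swing the lever fully home again so that it locks the bracket against the fence. Set the bracket down without letting it topple or drop, and leave the tape measure and the two loose plates where they are.

Things in the scene. Friction and masses are not known exactly. Their poses are not given: they have to be found in the camera images.
- bracket: Loose dark steel U-channel, 0.4-0.7 kg, 65 wide (y), 100 long (z), 50 deep (x), walls 5 mm. Starts standing on a sawn end, z up. Origin: middle of that end face. Back faces -x, its outside at x=-25; open side and leg tips at x=+25; flat outsides of the legs at y=+-32.5. Centre of mass 17 mm inside the back, half way along. Inside of the back is 45 mm from the leg tips.
- bracket_hole (a point): Centre of the 24 mm hole in the bracket's back, on the back's outer surface: (-25, 0, 50) mm in the bracket's frame. Its axes are the bracket's.
- nest: Welding nest fixed to the bench: steel plate 160x160x10 mm. Origin on the bench under the locked bracket's centre; z up, x along the bracket's length (either end first), y across. Copper bar in the middle, 90 (x) by 40 (y), top at z=54.5. Fence on the +y side, face at y=32.5; end stops' faces at x=+-52.7; fence top z=24, stop tops z=20. Cam lever on the -y side.
- nest_seat (a point): Where the bracket's hole centre is once seated and locked: (0, 0, 60) mm in the nest's frame, nest's axes. The leg tips then stand on the plate (z=10), the inside of the back just over the copper bar. With the lever wide open the pocket is about 71 mm wide in y (its middle at y=-3); the lever coming home pushes the bracket to y=0.
- cam_lever (a joint): Angle of the cam lever about its upright pivot, rad: 0 = fully home (locked, hard stop), 1.4 = wide open (hard stop); grows anticlockwise seen from above. Starts at or near home, where the nest is too narrow for the bracket; stays where left. Needs about 2 N at the knob, a little more while pushing the bracket. Cam and lever lie 11 to 28 mm above the bench.
- cam_knob (a point): Centre of the lever's upright black knob: 24 mm in diameter, from 32 to 74 mm above the bench (this point is 55 mm above it), 95 mm from the pivot. It can be gripped from above or pushed sideways.
- cam_pivot (a point): Upright pivot axis of the cam lever, 10 mm above the bench: (0, -64, 10) mm in the nest's frame. Seen from above, the knob lies from here in direction 200 degrees plus the lever angle, anticlockwise from the nest's x axis.
- tape_measure: Loose tape measure standing on its edge, 35 x 100 x 64 mm. Origin: centre of the underside. Bystander.
- coupon_1: Loose dark steel plate lying flat, 50 x 80 x 8 mm. Origin: centre of the underside. Bystander.
- coupon_2: Loose dark steel plate lying flat, 60 x 60 x 6 mm. Origin: centre of the underside. Bystander.
Things that resemble listed ones, but are neither listed nor needed, are in the scene too. What is meant by the bracket is not purple, and is the larger of those in its own colour.

How it is judged:
By the outcome, as a careful person would: the job done as asked, in the order asked, and still so for the second after the job is handed in, with the robot touching nothing.
It also fails if it takes over 64 s, if anything falls off the work surface, if the arm or the gripper's body presses on something with over 40 N, if the wrist force passes 120 N, or if a joint passes its speed limit or range.

## Working session

There is one attempt and no reset: what is moved stays moved. The work goes in short steps, Python scripts to look and compute and a tool call to move; the robot and the scene stay as the last step left them, time stands still between calls to the robot, and variables do not carry over. Pictures are saved under pics/ and viewed, at most 10 in all, crops included, and the job is handed in when it is done.

Besides the shell and the picture viewer there is one more tool, called as name(argument=value, ...) on one line, values as JSON. jog_arm: Moves the arm, as the interface text tells. Its arguments: {"type":"object","properties":{"travel":{"type":"array"},"dr":{"type":"array"},"claw":{"type":"array"},"newtons":{"type":"number"}},"required":["travel","dr","claw"]}

```bash
mkdir -p pics
cat > h.py <<'E'
import numpy as np, cv2
from scipy.spatial.transform import Rotation as R
from plant import r
def cam(name):
    st=r.get_state(); c=r.capture(name)
    if name=="wrist":
        T=np.eye(4);T[:3,:3]=R.from_euler('xyz',st['eef_rot'],degrees=True).as_matrix();T[:3,3]=st['tcp_pos']
        T=T@np.array(c['hand_eye'])
    else:
        a=np.array(c['attitude']);T=np.eye(4);T[:3,:3]=a if a.shape==(3,3) else R.from_euler('xyz',a,degrees=True).as_matrix();T[:3,3]=c['position']
    c['T']=T; c['K']=np.array([[c['fx'],0,c['cx']],[0,c['fy'],c['cy']],[0,0,1]]);return c
def ray(c,uv):
    uv=np.array(uv,float).reshape(-1,1,2)
    n=cv2.undistortPoints(uv,c['K'],np.array(c['dist_coeffs'],float)).reshape(-1,2)
    return np.c_[n[:,0],-n[:,1],-np.ones(len(n))]
def at_z(c,uv,z):
    d=ray(c,uv)@c['T'][:3,:3].T; o=c['T'][:3,3]; return o+d*((z-o[2])/d[:,2])[:,None]
def at_d(c,uv,dep):
    return (ray(c,uv)*np.array(dep).reshape(-1,1))@c['T'][:3,:3].T+c['T'][:3,3]
def cloud(c,mask=None):
    m=c['range_z']>0
    if mask is not None:m&=mask
    v,u=np.nonzero(m);return at_d(c,np.c_[u,v],c['range_z'][v,u]),np.c_[u,v]
def save(c,n): cv2.imwrite('pics/'+n,c['pixels'][:,:,::-1])
E
python3 - <<'E'
from h import *
for n in("top","scene"):
    c=cam(n);save(c,n+'1.png');print(n,c['position'],c['attitude'],c['dist_coeffs'],c['fx'])
    for t in("bracket","nest","cam_knob","tape_measure","coupon_1"):
        for b in r.regions_of(t,n):
            p,_=cloud(c,b['pixels']);print(t,round(b['conf'],2),np.round(b['extent']),np.round(np.percentile(p,[3,50,97],axis=0),3).tolist() if len(p) else None)
    for t in("bracket_hole","nest_seat","cam_knob","cam_pivot","nest"):print(t,[(round(b['conf'],2),np.round(b['at'])) for b in r.tip_of(t,n)])
print(r.get_state())
E
```

```text
top [0.26477044 0.04765716 1.56150862] [  8.98645356  -0.32735141 -89.1179    ] [-0.00538108  0.          0.          0.          0.        ] 511.2293805490659
bracket 0.73 [264. 210. 290. 237.] [[0.41, 0.136, 0.008], [0.455, 0.167, 0.077], [0.478, 0.207, 0.104]]
bracket 0.67 [216. 249. 234. 270.] [[0.31, 0.3, 0.007], [0.342, 0.342, 0.077], [0.367, 0.347, 0.105]]
bracket 0.5 [239. 222. 255. 236.] [[0.404, 0.242, 0.001], [0.425, 0.261, 0.046], [0.446, 0.289, 0.074]]
nest 0.6 [350. 151. 408. 206.] [[0.523, -0.211, 0.004], [0.601, -0.132, 0.015], [0.678, -0.057, 0.059]]
cam_knob 0.77 [353. 178. 387. 207.] [[0.507, -0.153, 0.009], [0.552, -0.117, 0.022], [0.588, -0.05, 0.075]]
tape_measure 0.85 [430. 177. 458. 198.] [[0.536, -0.369, -0.002], [0.562, -0.321, 0.055], [0.608, -0.292, 0.067]]
coupon_1 0.78 [206. 193. 229. 217.] [[0.471, 0.332, -0.001], [0.505, 0.363, 0.006], [0.537, 0.394, 0.012]]
coupon_1 0.65 [180. 210. 204. 225.] [[0.439, 0.401, -0.0], [0.465, 0.44, 0.008], [0.489, 0.479, 0.015]]
bracket_hole [(0.76, array([284., 217.])), (0.63, array([247., 233.])), (0.5, array([218., 26
[... 1465 characters left out ...]
29.]))]
nest []
{'time_s': 1.1, 'joints': array([ 8.78414422e+01,  2.05463457e+01,  6.81355619e-01, -1.19452951e-03,
       -7.01347335e+01, -1.65071973e+01]), 'qd': array([-0.08043517, -0.10243035,  0.05254164, -0.066413  ,  0.12491221,
       -0.08374197]), 'joint_torque': array([-9.66105908e-04, -5.82405603e+01,  2.93305600e+01,  7.00268582e+00,
        1.23687179e-02, -3.70021121e-05]), 'tcp_pos': array([0.2160316 , 0.6394718 , 0.22655306]), 'eef_rot': array([ 1.79999946e+02,  1.15568726e-03, -1.86661611e+01]), 'contact_force': array([0.65571162, 0.38773671, 0.01536424]), 'moment': array([ 0.00132482, -0.02723305, -0.02030377]), 'gripper_force': 0.0, 'gripper_width': 0.08729945338704317}
```

Run:
```python
import cv2,numpy as np
t=cv2.imread('pics/top1.png')[130:290,160:480];s=cv2.imread('pics/scene1.png')[150:270,200:440]
a=cv2.resize(t,(600,300),interpolation=cv2.INTER_CUBIC);b=cv2.resize(s,(600,300),interpolation=cv2.INTER_CUBIC)
cv2.imwrite('pics/c1.png',np.vstack([a,b]))
```

```text
(no output)
```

View pics/c1.png

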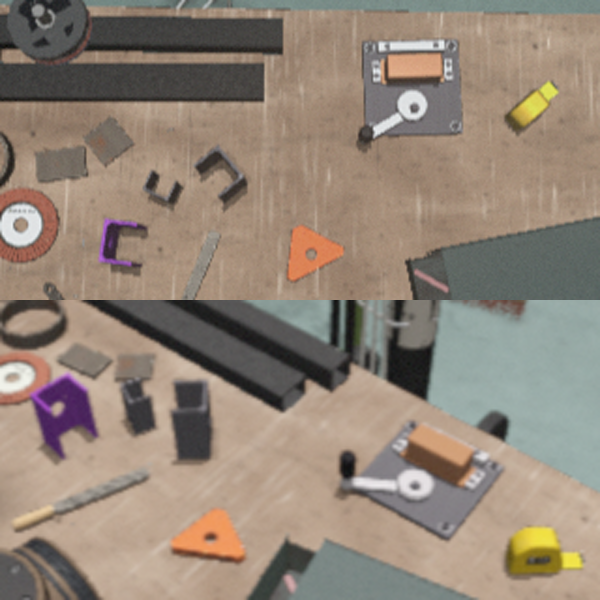

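The top crop shows the dark bracket at about (222,175), larger than the dark look-alike at (163,188), plus the purple one at (122,243). The nest is at (412,90) with its knob at (366,132). I'll fit the poses from depth.

Run:
```python
from h import *
c=cam("top");p,uv=cloud(c)
m=(np.hypot(p[:,0]-.445,p[:,1]-.17)<.065)&(p[:,2]>.085)
q=p[m];print(len(q));print(np.round(np.c_[q,uv[m]],3).tolist())
print(np.round(at_z(c,[[382,163]],.06),4),np.round(at_z(c,[[380,191]],.010),4),np.round(at_z(c,[[380,191]],.028),4),np.round(at_z(c,[[356,199]],.055),4),np.round(at_z(c,[[381,165]],0),4))
# copper bar
m=(abs(p[:,0]-.61)<.1)&(abs(p[:,1]+.13)<.1)&(p[:,2]>.045)
q=p[m];px=c['pixels'][uv[m][:,1],uv[m][:,0]].astype(int);k=px[:,0]-px[:,2]>50
print('bar',cv2.minAreaRect(q[k][:,:2].astype(np.float32)),np.median(q[k],0),'knob',np.median(q[(~k)&(q[:,2]>.06)],0))
m=(abs(p[:,0]-.61)<.14)&(abs(p[:,1]+.13)<.14)&(p[:,2]>.004)
print('plate',cv2.minAreaRect(p[m&(p[:,2]<.02)][:,:2].astype(np.float32)))
```

```text
124
[[0.485, 0.177, 0.099, 275.0, 208.0], [0.485, 0.174, 0.102, 276.0, 208.0], [0.482, 0.18, 0.102, 274.0, 209.0], [0.482, 0.177, 0.1, 275.0, 209.0], [0.482, 0.174, 0.1, 276.0, 209.0], [0.482, 0.171, 0.1, 277.0, 209.0], [0.479, 0.183, 0.1, 273.0, 210.0], [0.479, 0.18, 0.098, 274.0, 210.0], [0.479, 0.177, 0.103, 275.0, 210.0], [0.478, 0.174, 0.106, 276.0, 210.0], [0.479, 0.171, 0.103, 277.0, 210.0], [0.48, 0.168, 0.099, 278.0, 210.0], [0.477, 0.186, 0.092, 272.0, 211.0], [0.477, 0.183, 0.094, 273.0, 211.0], [0.476, 0.18, 0.099, 274.0, 211.0], [0.477, 0.177, 0.096, 275.0, 211.0], [0.477, 0.174, 0.098, 276.0, 211.0], [0.476, 0.171, 0.102, 277.0, 211.0], [0.476, 0.168, 0.104, 278.0, 211.0], [0.474, 0.191, 0.097, 270.0, 212.0], [0.472, 0.188, 0.106, 271.0, 212.0], [0.473, 0.185, 0.101, 272.0, 212.0], [0.474, 0.183, 0.092, 273.0, 212.0], [0.474, 0.168, 0.097, 278.0, 212.0], [0.474, 0.166, 0.096, 279.0, 212.0], [0.471, 0.195, 0.094, 269.0, 213.0], [0.471, 0.192, 0.094, 270.0, 213.0], [0.47, 0.188, 0.1, 271.0, 213.0], [0.471, 0.186, 0.093, 272.0, 213.0], [0.471, 0.165, 0.096, 279.0, 213.0], 
[... 3173 characters left out ...]
0], [0.414, 0.161, 0.093, 280.0, 233.0], [0.41, 0.172, 0.098, 276.0, 234.0], [0.409, 0.169, 0.106, 277.0, 234.0], [0.41, 0.166, 0.099, 278.0, 234.0], [0.411, 0.164, 0.09, 279.0, 234.0], [0.407, 0.169, 0.095, 277.0, 235.0], [0.408, 0.167, 0.087, 278.0, 235.0]]
[[ 0.6335 -0.1377  0.06  ]] [[ 0.557  -0.1374  0.01  ]] [[ 0.5536 -0.1353  0.028 ]] [[ 0.523  -0.0602  0.055 ]] [[ 0.6418 -0.142   0.    ]]
bar ((0.6291780471801758, -0.135765939950943), (0.04003138840198517, 0.0870051309466362), 0.7301783561706543) [ 0.62943317 -0.13484644  0.05456306] knob [ 0.51737865 -0.05745899  0.07310493]
plate ((0.6021410226821899, -0.1302172988653183), (0.27972832322120667, 0.2626510560512543), 89.921142578125)
```

Bracket origin is near (0.446,0.173), with its back facing -49°. The nest is near (0.629,-0.136) with yaw about -89.3°, and the lever is slightly open (about 10°). Next I'll look with the wrist camera over the nest.

```bash
cat >> h.py <<'E'
def plan(pos,Rt,label=''):
    st=r.get_state();R0=R.from_euler('xyz',st['eef_rot'],degrees=True)
    Rt=Rt if isinstance(Rt,R) else R.from_euler('xyz',Rt,degrees=True)
    t=R0.inv().apply(np.array(pos)-st['tcp_pos'])/.5; d=(R0.inv()*Rt).as_rotvec(degrees=True)/360
    print(label,'travel',np.round(t,4).tolist(),'dr',np.round(d,4).tolist(),'rows',round(np.linalg.norm(t)*8,1),round(np.linalg.norm(d)*360/10.7,1),'F',np.round(st['contact_force'],1),'t',round(st['time_s'],2),'tcp',np.round(st['tcp_pos'],4),np.round(st['eef_rot'],1),'w',round(st['gripper_width'],4))
E
python3 - <<'E'
from h import *
plan([.52,-.12,.27],[180,0,-18.7]);plan([.52,-.12,.27],[180,0,0]);plan([.52,-.12,.27],[180,0,-90])
c=cam('wrist');print(c['hand_eye'])
E
```

```text
travel [1.0621, 1.2445, -0.0869] dr [-0.0, -0.0, 0.0001] rows 13.1 0.0 F [0.1 0.8 0.3] t 1.15 tcp [0.2161 0.6395 0.2266] [-180.    -0.   -18.7] w 0.0875
 travel [1.0621, 1.2445, -0.0869] dr [-0.0, -0.0, -0.0519] rows 13.1 1.7 F [0.1 0.8 0.3] t 1.15 tcp [0.2161 0.6395 0.2266] [-180.    -0.   -18.7] w 0.0875
 travel [1.0621, 1.2445, -0.0869] dr [-0.0, -0.0, 0.1981] rows 13.1 6.7 F [0.1 0.8 0.3] t 1.15 tcp [0.2161 0.6395 0.2266] [-180.    -0.   -18.7] w 0.0875
[[ 1.01959829e-04  9.69881531e-01  2.43577102e-01  6.60529452e-02]
 [ 9.99999949e-01 -1.72406451e-04  2.67898780e-04 -2.70135871e-04]
 [ 3.01824342e-04  2.43577063e-01 -9.69881500e-01 -1.59033993e-01]
 [ 0.00000000e+00  0.00000000e+00  0.00000000e+00  1.00000000e+00]]
```

jog_arm(travel=[[0.8,0.937,-0.08],[0.8,0.937,-0.08],[0.8,0.937,-0.08],[0.8,0.937,-0.08],[0.8,0.937,-0.08],[0.8,0.937,-0.08],[0.8,0.937,-0.08],[0.8,0.937,-0.08],[0.8,0.937,-0.08],[0.8,0.937,-0.08]], dr=[[0,0,0.198],[0,0,0.198],[0,0,0.198],[0,0,0.198],[0,0,0.198],[0,0,0.198],[0,0,0.198],[0,0,0.198],[0,0,0.198],[0,0,0.198]], claw=[1,1,1,1,1,1,1,1,1,1])

```text
time_s: 2.45
tcp_pos: [0.4455, 0.0656, 0.2673]
eef_rot: [-179.9, 0.0, -90.0]
contact_force: [0.8, 0.9, -0.3]
gripper_width: 0.0875
gripper_force: 0.0
```

Run:
```python
from h import *
plan([.57,-.08,.27],[180,0,-90]);print(r.get_state()['joints'])
```

```text
travel [0.2913, -0.2488, -0.0052] dr [-0.0002, 0.0001, 0.0001] rows 3.1 0.0 F [ 0.8  0.9 -0.3] t 2.45 tcp [0.4455 0.0656 0.2673] [-179.9    0.   -90. ] w 0.0875
[ 3.35867754e+01 -2.89649266e+00 -2.23365558e+01  6.98141160e-03
 -7.04676821e+01 -3.35404912e+01]
```

jog_arm(travel=[[0.29,-0.25,0],[0.29,-0.25,0],[0.29,-0.25,0],[0.29,-0.25,0],[0.29,-0.25,0],[0.29,-0.25,0],[0.29,-0.25,0],[0.29,-0.25,0],[0.29,-0.25,0],[0.29,-0.25,0]], dr=[[0,0,0],[0,0,0],[0,0,0],[0,0,0],[0,0,0],[0,0,0],[0,0,0],[0,0,0],[0,0,0],[0,0,0]], claw=[1,1,1,1,1,1,1,1,1,1])

```text
time_s: 3.7
tcp_pos: [0.5702, -0.0771, 0.2667]
eef_rot: [-180.0, 0.0, -89.9]
contact_force: [-0.2, -0.3, -0.6]
gripper_width: 0.0877
gripper_force: 0.0
```

Run:
```python
from h import *
c=cam('wrist');save(c,'w1.png')
for t,z in(("nest_seat",.06),("cam_pivot",.028),("cam_knob",.055),("nest",.0)):
    for b in r.tip_of(t,'wrist'): print(t,round(b['conf'],2),b['at'],np.round(at_z(c,[b['at']],z),4))
p,uv=cloud(c);px=c['pixels'][uv[:,1],uv[:,0]].astype(int)
k=(abs(p[:,2]-.0545)<.005)&(px[:,0]-px[:,2]>50)
print('bar',cv2.minAreaRect(p[k][:,:2].astype(np.float32)),np.median(p[k],0))
k=(abs(p[:,2]-.074)<.004)&(abs(p[:,0]-.52)<.04)
print('knob',cv2.minEnclosingCircle(p[k][:,:2].astype(np.float32)),np.median(p[k],0))
k=(abs(p[:,2]-.01)<.0035)&(p[:,0]>.5)
print('plate',cv2.minAreaRect(p[k][:,:2].astype(np.float32)),np.percentile(p[k],[.5,99.5],axis=0))
np.save('p.npy',np.c_[p,px])
```

```text
nest_seat 0.6 [259.0, 121.7] [[ 0.6349 -0.1336  0.06  ]]
cam_pivot 0.71 [321.1, 119.8] [[ 0.5708 -0.1348  0.028 ]]
cam_knob 0.56 [364.9, 196.3] [[ 0.5225 -0.0533  0.055 ]]
nest 0.78 [266.7, 117.3] [[ 0.636  -0.1373  0.    ]]
bar ((0.6341841816902161, -0.13328096270561218), (0.03953314200043678, 0.09045487642288208), 2.702531576156616) [ 0.63359377 -0.13519606  0.05526628]
knob ((0.5208245515823364, -0.055319417268037796), 0.011450015939772129) [ 0.52138938 -0.05605121  0.07445479]
plate ((0.6088356971740723, -0.04230049252510071), (0.35653558373451233, 0.18216410279273987), 86.58198547363281) [[ 0.52878514 -0.21513761  0.0068331 ]
 [ 0.68990313  0.11279491  0.01325196]]
```

View pics/w1.png

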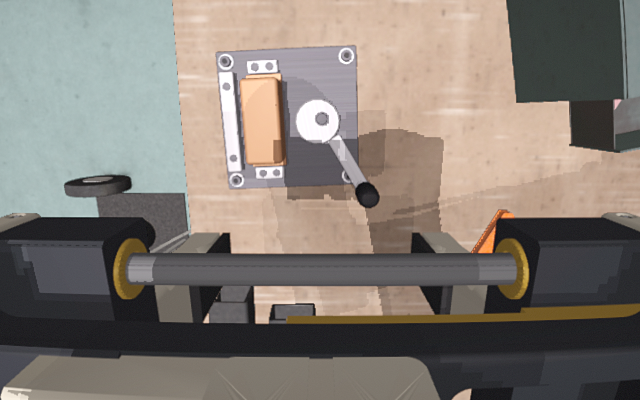

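The wrist picture shows the nest plate with corner screws at (225,62), (347,56), (236,181) and (350,175), the copper bar at (262,120), and the knob at (368,196). I'll use these to refine the frame.

Run:
```python
from h import *
c=cam('wrist');g=cv2.cvtColor(c['pixels'],cv2.COLOR_RGB2GRAY)
cr=np.array([[225,62],[347,56],[350,175],[236,181]],float)
q=at_z(c,cr,.012)[:,:2];print(q.round(4).tolist(),q.mean(0))
# plate mask: gray region in rectified world plane z=.01
xs=np.arange(.50,.74,.0005);ys=np.arange(-.26,.0,.0005)
X,Y=np.meshgrid(xs,ys);P=np.c_[X.ravel(),Y.ravel(),np.full(X.size,.01)]
Ti=np.linalg.inv(c['T']);pc=P@Ti[:3,:3].T+Ti[:3,3];pc=pc*[1,-1,-1]
uv,_=cv2.projectPoints(pc,np.zeros(3),np.zeros(3),c['K'],np.array(c['dist_coeffs'],float))
uv=uv.reshape(*X.shape,2).astype(np.float32)
im=cv2.remap(c['pixels'],uv[...,0],uv[...,1],cv2.INTER_LINEAR)
cv2.imwrite('pics/rect.png',im[:,:,::-1])
for z in(.0545,):
    p,u=cloud(c);px=c['pixels'][u[:,1],u[:,0]].astype(int)
    k=(abs(p[:,2]-.0545)<.008)&(px[:,0]-px[:,2]>50)
    pp=at_z(c,u[k],.0545)[:,:2];d=pp-pp.mean(0);w,v=np.linalg.eigh(d.T@d);print('bar',pp.mean(0),'yaw',np.degrees(np.arctan2(v[1,1],v[0,1])),cv2.minAreaRect(pp.astype(np.float32)))
```

```text
[[0.6795, -0.1995], [0.5416, -0.2054], [0.5357, -0.0697], [0.6741, -0.0622]] [ 0.60774474 -0.1342008 ]
bar [ 0.63364367 -0.13449833] yaw 92.29946615056085 ((0.6335253119468689, -0.13337048888206482), (0.039819687604904175, 0.08941112458705902), 2.231029748916626)
```

View pics/rect.png

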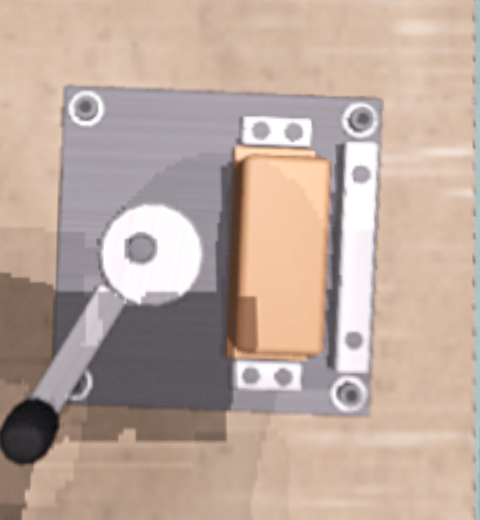

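Nest origin ≈ (0.6336,-0.134), yaw ≈ -87.6°, pivot ≈ (0.570,-0.1365), knob ≈ (0.521,-0.0557), so the lever is at about 0.15 rad. Next: approach the knob from above.

Run:
```python
from h import *
plan([.521,-.0557,.12],[180,0,-59],'hi');plan([.521,-.0557,.037],[180,0,-59],'lo')
```

```text
hi travel [-0.0434, 0.0983, 0.293] dr [0.0, 0.0, -0.086] rows 2.5 2.9 F [ 0.2  0.5 -0. ] t 4.0 tcp [ 0.5702 -0.0773  0.2665] [180.  -0. -90.] w 0.0878
lo travel [-0.0434, 0.0983, 0.459] dr [0.0, 0.0, -0.086] rows 3.8 2.9 F [ 0.2  0.5 -0. ] t 4.0 tcp [ 0.5702 -0.0773  0.2665] [180.  -0. -90.] w 0.0878
```

jog_arm(travel=[[-0.0434,0.0983,0.2],[-0.0434,0.0983,0.293],[-0.0434,0.0983,0.293],[-0.0434,0.0983,0.38],[-0.0434,0.0983,0.459],[-0.0434,0.0983,0.459],[-0.0434,0.0983,0.459],[-0.0434,0.0983,0.459],[-0.0434,0.0983,0.459],[-0.0434,0.0983,0.459]], dr=[[0,0,-0.03],[0,0,-0.058],[0,0,-0.086],[0,0,-0.086],[0,0,-0.086],[0,0,-0.086],[0,0,-0.086],[0,0,-0.086],[0,0,-0.086],[0,0,-0.086]], claw=[0.7,0.7,0.7,0.7,0.7,0.7,0.2,0.2,0.2,0.2], newtons=20)

```text
time_s: 5.25
tcp_pos: [0.5214, -0.0556, 0.0378]
eef_rot: [-179.9, -0.0, -59.0]
contact_force: [0.3, -0.5, 0.2]
gripper_width: 0.0269
gripper_force: 0.2
```

```bash
cat > arc.py <<'E'
from h import *
import sys
def arc(a0,a1,n=10,z=None):
    st=r.get_state();R0=R.from_euler('xyz',st['eef_rot'],degrees=True);p0=np.array(st['tcp_pos'])
    P=np.array([.5699,-.1364]);v=p0[:2]-P;print('dir',np.degrees(np.arctan2(v[1],v[0])),np.linalg.norm(v),st['contact_force'].round(1),st['gripper_width'],st['gripper_force'])
    T=[];D=[]
    for a in np.linspace(a0,a1,n+1)[1:]:
        k=R.from_euler('z',a,degrees=True)
        # knob centre circle: r=.095
        u=np.array([*v,0])/np.linalg.norm(v)*.095
        t=np.array([*P,p0[2]])+k.apply(u)
        T.append(np.round(R0.inv().apply(t-p0)/.5,4).tolist());D.append([0,0,round(-a/360,4)])
    print(T);print(D)
arc(0,float(sys.argv[1]))
E
python3 arc.py 72.5
```

```text
dir 120.95960649214064 0.09425591075907296 [ 0.3 -0.5  0.2] 0.02688114526220421 0.19283118042835667
[[0.0, 0.024, -0.0], [0.0045, 0.0476, -0.0001], [0.012, 0.0704, -0.0001], [0.0222, 0.0921, -0.0001], [0.0352, 0.1124, -0.0001], [0.0506, 0.1308, -0.0002], [0.0682, 0.1472, -0.0002], [0.0877, 0.1612, -0.0002], [0.1088, 0.1726, -0.0002], [0.1312, 0.1813, -0.0002]]
[[0, 0, np.float64(-0.0201)], [0, 0, np.float64(-0.0403)], [0, 0, np.float64(-0.0604)], [0, 0, np.float64(-0.0806)], [0, 0, np.float64(-0.1007)], [0, 0, np.float64(-0.1208)], [0, 0, np.float64(-0.141)], [0, 0, np.float64(-0.1611)], [0, 0, np.float64(-0.1812)], [0, 0, np.float64(-0.2014)]]
```

jog_arm(travel=[[0,0,0],[0.0045,0.0476,0],[0.012,0.0704,0],[0.0222,0.0921,0],[0.0352,0.1124,0],[0.0506,0.1308,0],[0.0682,0.1472,0],[0.0877,0.1612,0],[0.1088,0.1726,0],[0.1312,0.1813,0]], dr=[[0,0,0],[0,0,-0.03],[0,0,-0.0595],[0,0,-0.08],[0,0,-0.1],[0,0,-0.12],[0,0,-0.141],[0,0,-0.161],[0,0,-0.181],[0,0,-0.2014]], claw=[0.2,0.2,0.2,0.2,0.2,0.2,0.2,0.2,0.2,0.2])

```text
time_s: 6.5
tcp_pos: [0.4775, -0.1584, 0.0375]
eef_rot: [-180.0, -0.1, 13.7]
contact_force: [-1.5, 45.0, 10.4]
gripper_width: 0.0249
gripper_force: 20.2
```

```bash
python3 arc.py 2; python3 -c "
from h import *
plan([.477,-.158,.16],[180,0,13.5])"
```

```text
dir -166.60124048676994 0.09499449587570225 [-1.5 45.  10.4] 0.02489492452246746 20.1768294791691
[[-0.0, 0.0007, -0.0], [-0.0, 0.0013, -0.0], [-0.0, 0.002, -0.0], [-0.0, 0.0027, -0.0], [-0.0, 0.0033, -0.0], [0.0, 0.004, -0.0], [0.0, 0.0046, -0.0], [0.0, 0.0053, -0.0], [0.0, 0.006, -0.0], [0.0001, 0.0066, -0.0]]
[[0, 0, np.float64(-0.0006)], [0, 0, np.float64(-0.0011)], [0, 0, np.float64(-0.0017)], [0, 0, np.float64(-0.0022)], [0, 0, np.float64(-0.0028)], [0, 0, np.float64(-0.0033)], [0, 0, np.float64(-0.0039)], [0, 0, np.float64(-0.0044)], [0, 0, np.float64(-0.005)], [0, 0, np.float64(-0.0056)]]
 travel [-0.0004, -0.0012, -0.2451] dr [-0.0001, -0.0002, 0.0006] rows 2.0 0.0 F [-1.5 45.  10.4] t 6.5 tcp [ 0.4775 -0.1584  0.0375] [-1.80e+02 -1.00e-01  1.37e+01] w 0.0249
```

Lever is at its open stop. Now I'll back off, release, rise, and measure the bracket and the rails near it.

jog_arm(travel=[[0,-0.004,0],[0,-0.004,0],[0,-0.004,0],[0,-0.004,-0.12],[0,-0.004,-0.245],[0,-0.004,-0.36],[0,-0.004,-0.4],[0,-0.004,-0.4],[0,-0.004,-0.4],[0,-0.004,-0.4]], dr=[[0,0,0],[0,0,0],[0,0,0],[0,0,0],[0,0,0.03],[0,0,0.06],[0,0,0.09],[0,0,0.12],[0,0,0.15],[0,0,0.17]], claw=[0.5,0.6,0.7,1,1,1,1,1,1,1])

```text
time_s: 7.75
tcp_pos: [0.4765, -0.1566, 0.237]
eef_rot: [180.0, 0.0, -48.0]
contact_force: [-0.5, -0.0, -0.1]
gripper_width: 0.0878
gripper_force: 0.0
```

Run:
```python
from h import *
from scipy.optimize import minimize
c=cam("top");p,uv=cloud(c)
k=(p[:,0]>.47)&(p[:,0]<.72)&(p[:,1]>.05)&(p[:,1]<.3)&(p[:,2]>.02)&(np.hypot(p[:,0]-.445,p[:,1]-.17)>.07)
print('rail',np.percentile(p[k],[0,2,50,98,100],axis=0).round(3).tolist())
h=[b for b in r.tip_of('cam_knob','top')];print('knob',[at_z(c,[b['at']],.055).round(4) for b in h])
plan([.40,.13,.27],[180,0,-49])
```

```text
rail [[0.47, 0.05, 0.02], [0.473, 0.056, 0.029], [0.626, 0.191, 0.048], [0.702, 0.296, 0.661], [0.706, 0.3, 0.665]]
knob []
 travel [-0.5272, -0.2719, -0.066] dr [0.0, 0.0, 0.0034] rows 4.8 0.1 F [ 0.4 -0.2  0. ] t 7.85 tcp [ 0.4765 -0.1566  0.237 ] [180.    0.  -47.8] w 0.0876
```

Run:
```python
from h import *
plan([.426,.196,.29],[180,0,-49])
```

```text
travel [-0.59, -0.3991, -0.1061] dr [0.0, 0.0, 0.0034] rows 5.8 0.1 F [ 0.4 -0.2  0. ] t 7.85 tcp [ 0.4765 -0.1566  0.237 ] [180.    0.  -47.8] w 0.0876
```

jog_arm(travel=[[-0.1,-0.06,-0.1061],[-0.59,-0.4,-0.1061],[-0.59,-0.4,-0.1061],[-0.59,-0.4,-0.1061],[-0.59,-0.4,-0.1061],[-0.59,-0.4,-0.1061],[-0.59,-0.4,-0.1061],[-0.59,-0.4,-0.1061],[-0.59,-0.4,-0.1061],[-0.59,-0.4,-0.1061]], dr=[[0,0,0.0034],[0,0,0.0034],[0,0,0.0034],[0,0,0.0034],[0,0,0.0034],[0,0,0.0034],[0,0,0.0034],[0,0,0.0034],[0,0,0.0034],[0,0,0.0034]], claw=[1,1,1,1,1,1,1,1,1,1])

```text
time_s: 9.1
tcp_pos: [0.4262, 0.1951, 0.2902]
eef_rot: [-180.0, 0.0, -49.0]
contact_force: [0.5, 0.0, -0.3]
gripper_width: 0.0879
gripper_force: 0.0
```

Run:
```python
from h import *
from scipy.optimize import minimize
c=cam('wrist');save(c,'w2.png')
p,uv=cloud(c)
k=(abs(p[:,2]-.1)<.006)&(np.hypot(p[:,0]-.445,p[:,1]-.17)<.065)
q=at_z(c,uv[k],.1)[:,:2];print(len(q))
# fit U template: signed-distance to U region, plus coverage
def U(o,a):
    xs=[]
    g=np.mgrid[-24.75:25:.5,-32.25:32.5:.5].reshape(2,-1).T
    g=g[(g[:,0]<-20)|(abs(g[:,1])>27.5)]/1000
    ca,sa=np.cos(a),np.sin(a);return g@np.array([[ca,sa],[-sa,ca]])+o
from scipy.spatial import cKDTree
tq=cKDTree(q)
def f(v):
    u=U(v[:2],v[2]);return np.mean(np.minimum(tq.query(u)[0],.01)**2)+np.mean(np.minimum(cKDTree(u).query(q)[0],.01)**2)
b=min((minimize(f,[.446,.173,np.radians(a)],method='Nelder-Mead',options=dict(xatol=1e-5,fatol=1e-10,initial_simplex=np.array([.446,.173,np.radians(a)])+np.vstack([np.zeros(3),np.diag([.004,.004,.08])]))) for a in(125,131,137)),key=lambda s:s.fun)
print(b.x[:2],np.degrees(b.x[2]),b.fun**.5)
for t in r.tip_of('bracket_hole','wrist'):print(t['conf'],t['at'])
k=(p[:,2]>.02)&(np.hypot(p[:,0]-.445,p[:,1]-.17)>.07)&(p[:,2]<.1)&(p[:,0]>.48)
print('rail',np.percentile(p[k],[0,2,50,98],axis=0).round(3).tolist() if k.any() else None)
```

```text
870
[0.45184115 0.1745641 ] 130.59299835666926 0.0005271079077581125
0.97 [295.4, 302.5]
0.66 [286.6, 220.0]
rail [[0.575, 0.11, 0.02], [0.577, 0.123, 0.024], [0.632, 0.275, 0.043], [0.707, 0.422, 0.09]]
```

View pics/w2.png

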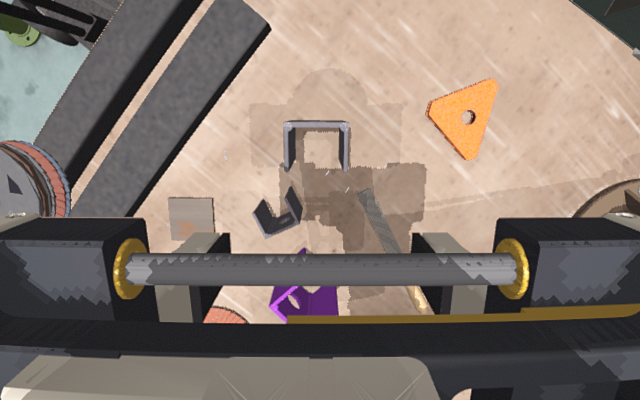

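The picture shows the bracket end-on at (317,145), U opening downwards, with the look-alike at (280,213) and the rails at upper left. The template fit gives origin (0.452,0.1746), yaw 130.6°. I'll use a 45° grasp from the back side, which clears the rails.

```bash
cat >> h.py <<'E'
def grasp(off,al=45,yaw=130.6,o=(.4518,.1746,0),g=(-.016,0,.058)):
    B=R.from_euler('z',yaw,degrees=True);a=np.radians(al)
    z=np.array([np.sin(a),0,-np.cos(a)]);y=np.array([0,1,0.]);M=np.c_[np.cross(y,z),y,z]
    return B.apply(np.array(g)+z*(.019-off))+o, B*R.from_matrix(M)
E
python3 - <<'E'
from h import *
for o in(.12,):
    p,q=grasp(o);print(p);plan([p[0],p[1],.25],q);plan(p,q)
E
```

```text
[0.50868924 0.10822618 0.12941778]
 travel [0.2397, -0.0102, 0.0804] dr [0.0004, -0.125, 0.0011] rows 2.0 4.2 F [1.3 0.5 0. ] t 9.2 tcp [0.4262 0.1953 0.2902] [-180.    0.  -49.] w 0.0874
 travel [0.2398, -0.0102, 0.3216] dr [0.0004, -0.125, 0.0011] rows 3.2 4.2 F [1.3 0.5 0. ] t 9.2 tcp [0.4262 0.1953 0.2902] [-180.    0.  -49.] w 0.0874
```

jog_arm(travel=[[0.12,-0.005,0.04],[0.24,-0.0102,0.08],[0.24,-0.0102,0.08],[0.24,-0.0102,0.08],[0.24,-0.0102,0.16],[0.24,-0.0102,0.24],[0.24,-0.0102,0.3216],[0.24,-0.0102,0.3216],[0.24,-0.0102,0.3216],[0.24,-0.0102,0.3216]], dr=[[0,-0.03,0.0011],[0,-0.06,0.0011],[0,-0.09,0.0011],[0,-0.125,0.0011],[0,-0.125,0.0011],[0,-0.125,0.0011],[0,-0.125,0.0011],[0,-0.125,0.0011],[0,-0.125,0.0011],[0,-0.125,0.0011]], claw=[1,1,1,1,1,1,1,1,1,1])

```text
time_s: 10.45
tcp_pos: [0.5097, 0.1091, 0.1314]
eef_rot: [-180.0, 44.9, -49.2]
contact_force: [-0.5, 0.0, -0.5]
gripper_width: 0.0875
gripper_force: 0.0
```

Run:
```python
from h import *
p,q=grasp(0);plan(p,q);print(r.get_state()['joints'].round(1))
c=cam('wrist');save(c,'w3.png')
```

```text
travel [0.0022, 0.0022, 0.2427] dr [0.0003, -0.0004, 0.0004] rows 1.9 0.0 F [-0.5  0.  -0.5] t 10.45 tcp [0.5097 0.1091 0.1314] [-180.    44.9  -49.2] w 0.0875
[  5.4  31.3   3.6 -35.1 -91.8  43.8]
```

View pics/w3.png

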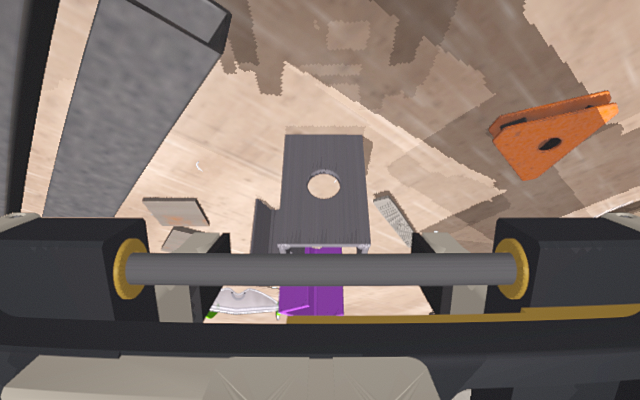

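The bracket's back and hole at (323,184) are centred between the fingers. Going in and closing.

jog_arm(travel=[[0.0022,0.0022,0.08],[0.0022,0.0022,0.15],[0.0022,0.0022,0.21],[0.0022,0.0022,0.2427],[0.0022,0.0022,0.2427],[0.0022,0.0022,0.2427],[0.0022,0.0022,0.2427],[0.0022,0.0022,0.2427],[0.0022,0.0022,0.2427],[0.0022,0.0022,0.2427]], dr=[[0,0,0],[0,0,0],[0,0,0],[0,0,0],[0,0,0],[0,0,0],[0,0,0],[0,0,0],[0,0,0],[0,0,0]], claw=[1,1,1,1,1,0.6,0.6,0.6,0.6,0.6], newtons=40)

```text
time_s: 11.75
tcp_pos: [0.4527, 0.1723, 0.0432]
eef_rot: [179.8, 45.0, -49.4]
contact_force: [1.5, -3.3, 6.6]
gripper_width: 0.0646
gripper_force: 40.0
```

Run:
```python
from h import *
s=r.get_state();p,q=grasp(0);plan(p+[0,0,.2],q);print(s['gripper_force'],s['moment'].round(2))
```

```text
travel [-0.2843, -0.001, -0.2853] dr [0.0005, -0.0001, 0.0001] rows 3.2 0.0 F [ 1.5 -3.3  6.6] t 11.75 tcp [0.4527 0.1723 0.0432] [179.8  45.  -49.4] w 0.0646
40.00104395672679 [-1.42 -1.18  0.12]
```

jog_arm(travel=[[-0.03,0,-0.03],[-0.08,0,-0.08],[-0.14,0,-0.14],[-0.2,0,-0.2],[-0.25,0,-0.25],[-0.2843,0,-0.2853],[-0.2843,0,-0.2853],[-0.2843,0,-0.2853],[-0.2843,0,-0.2853],[-0.2843,0,-0.2853]], dr=[[0,0,0],[0,0,0],[0,0,0],[0,0,0],[0,0,0],[0,0,0],[0,0,0],[0,0,0],[0,0,0],[0,0,0]], claw=[0.6,0.6,0.6,0.6,0.6,0.6,0.6,0.6,0.6,0.6])

```text
time_s: 13.0
tcp_pos: [0.4525, 0.1727, 0.2431]
eef_rot: [179.6, 45.1, -49.5]
contact_force: [-0.7, -0.3, -4.7]
gripper_width: 0.0647
gripper_force: 40.0
```

```bash
cat >> h.py <<'E'
# bracket pose in tool at grasp
_pg=np.array([.4527,.1723,.0432]);_Rg=R.from_euler('xyz',[179.8,45,-49.4],degrees=True)
_B=R.from_euler('z',130.6,degrees=True)
Rtb=_Rg.inv()*_B; ptb=_Rg.inv().apply(np.array([.4518,.1746,0])-_pg)
Rtb=grasp(0)[1].inv()*_B          # pads align: ideal rotation
ptb=ptb*[1,0,1]                   # pads centre y
NO=np.array([.6336,-.134,0.]);NY=-87.6
def place(dz=0,dx=0,dy=-.003):
    """tool pose so that bracket's hole is at nest (dx,dy,60+dz); z_b along nest -x, -x_b up"""
    N=R.from_euler('z',NY,degrees=True)
    Rb=N*R.from_matrix(np.array([[0,0,-1.],[0,-1,0],[-1,0,0]]))   # cols: x_b->-z, y_b->-y, z_b->-x
    hole=NO+N.apply([dx,dy,.06+dz]); ob=hole-Rb.apply([-.025,0,.05])
    Rt=Rb*Rtb.inv(); return ob-Rt.apply(ptb),Rt
E
python3 - <<'E'
from h import *
s=r.get_state();print(ptb,s['joints'].round(1),s['contact_force'],s['gripper_width'],s['gripper_force'])
p,q=place(.1);print(p,q.as_euler('xyz',degrees=True),np.linalg.det(q.as_matrix()));plan(p,q)
E
```

```text
[ 0.02889803 -0.          0.03219297] [ 11.2  19.9   2.2 -38.2 -96.9  33.3] [-0.67280177 -0.31256885 -4.70140649] 0.06469201091435108 39.994996413588524
[ 0.63088748 -0.14092181  0.13732987] [180.  -45.  -87.6] 1.0000000000000004
 travel [0.6504, 0.1379, -0.3513] dr [0.0008, 0.2397, 0.1179] rows 6.0 9.0 F [-0.7 -0.3 -4.7] t 13.0 tcp [0.4525 0.1727 0.2431] [179.6  45.1 -49.5] w 0.0647
```

Run:
```python
from h import *
p,q=place(.2);plan(p,q)
```

```text
travel [0.5088, 0.1388, -0.4926] dr [0.0008, 0.2397, 0.1179] rows 5.8 9.0 F [-0.7 -0.3 -4.7] t 13.0 tcp [0.4525 0.1727 0.2431] [179.6  45.1 -49.5] w 0.0647
```

jog_arm(travel=[[0.05,0.014,-0.05],[0.1,0.028,-0.1],[0.15,0.042,-0.15],[0.2,0.056,-0.2],[0.25,0.07,-0.25],[0.31,0.084,-0.3],[0.36,0.1,-0.35],[0.41,0.112,-0.4],[0.46,0.126,-0.45],[0.509,0.139,-0.4926]], dr=[[0,0.024,0.0118],[0,0.048,0.0236],[0,0.072,0.0354],[0,0.096,0.0472],[0,0.12,0.059],[0,0.144,0.0707],[0,0.168,0.0825],[0,0.192,0.0943],[0,0.216,0.106],[0.0008,0.2397,0.1179]], claw=[0.6,0.6,0.6,0.6,0.6,0.6,0.6,0.6,0.6,0.6])

```text
time_s: 14.25
tcp_pos: [0.6315, -0.1412, 0.238]
eef_rot: [-179.7, -45.2, -87.9]
contact_force: [-0.6, -1.2, -5.6]
gripper_width: 0.065
gripper_force: 40.0
```

Run:
```python
from h import *
s=r.get_state();print(s['joints'].round(1))
p,q=place(.2);plan(p,q);p,q=place(.05);plan(p,q)
```

```text
[ 23.9  20.4 -28.3  45.  -69.  -49.1]
 travel [-0.0014, 0.0011, 0.0005] dr [-0.0003, -0.0005, -0.0006] rows 0.0 0.0 F [-0.6 -1.2 -5.6] t 14.25 tcp [ 0.6315 -0.1412  0.238 ] [-179.7  -45.2  -87.9] w 0.065
 travel [-0.2142, 0.0023, 0.212] dr [-0.0003, -0.0005, -0.0006] rows 2.4 0.0 F [-0.6 -1.2 -5.6] t 14.25 tcp [ 0.6315 -0.1412  0.238 ] [-179.7  -45.2  -87.9] w 0.065
```

Run:
```python
from h import *
c=cam('wrist');save(c,'w4.png')
p,q=place(.2);st=r.get_state();R0=R.from_euler('xyz',st['eef_rot'],degrees=True)
print('expected hole',R0.apply(Rtb.apply([-.025,0,.05])+ptb)+st['tcp_pos'])
b=r.tip_of('bracket_hole','wrist')
for t in b: print(t['conf'],t['at'],at_z(c,[t['at']],.26))
P,uv=cloud(c);N=R.from_euler('z',NY,degrees=True)
l=N.inv().apply(P-NO)
k=(abs(l[:,0])<.08)&(abs(l[:,1])<.05)&(abs(l[:,2]-.26)<.012)
L=l[k];print(len(L));A=np.c_[L[:,:2],np.ones(len(L))];co=np.linalg.lstsq(A,L[:,2],rcond=None)[0];print('plane',co)
pl=N.inv().apply(at_z(c,uv[k],.26)-NO)
print('rect in nest',cv2.minAreaRect(pl[:,:2].astype(np.float32)),np.percentile(pl,[.5,99.5],axis=0).round(4).tolist())
```

```text
expected hole [ 0.63083182 -0.13584788  0.25726386]
20234
plane [-0.01887991  0.00659976  0.26135198]
rect in nest ((0.011149290949106216, -0.0006278529763221741), (0.08210647106170654, 0.10250096023082733), 2.168234348297119) [[-0.0286, -0.0474, 0.26], [0.0507, 0.0445, 0.26]]
```

View pics/w4.png

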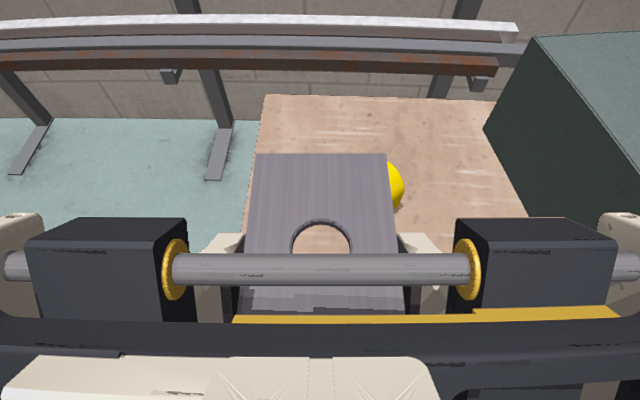

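The wrist view shows the bracket held back-up: far corners at (255,154) and (388,153), hole at about (321,238). I'll measure it from the corners.

Run:
```python
from h import *
c=cam('wrist');g=cv2.cvtColor(c['pixels'],cv2.COLOR_RGB2GRAY).astype(np.float32)
N=R.from_euler('z',NY,degrees=True)
# refine edges: rows 165..205 side edges, cols 275..365 top edge via depth discontinuity
Z=c['range_z']
Lf=[];Rt=[];Tp=[]
for v in range(165,215,5):
    u=np.nonzero((Z[v]>0)&(Z[v]<Z[190,320]*1.25)&(np.arange(640)>200)&(np.arange(640)<440))[0];Lf.append((u.min()-.5,v));Rt.append((u.max()+.5,v))
for u in range(270,375,10):
    v=np.nonzero((Z[:,u]>0)&(Z[:,u]<Z[190,320]*1.25)&(np.arange(400)>100))[0];Tp.append((u,v.min()-.5))
for z in(.257,.261):
    l,rr,t=[N.inv().apply(at_z(c,x,z)-NO)*1000 for x in(Lf,Rt,Tp)]
    print(z,'L y',l[:,1].round(1),'R y',rr[:,1].round(1),'top x',t[:,0].round(1))
    # hole lower edge etc
print(Lf[0],Rt[0],Tp[0],Tp[-1]);print('depth z at',at_d(c,[[320,200]],[Z[200,320]]))
```

```text
0.257 L y [29.5 29.7 29.4 29.6 29.3 29.5 29.6 29.4 29.5 29.7] R y [-36.  -36.2 -35.9 -36.  -35.7 -35.9 -36.1 -35.8 -36.  -36.1] top x [50.9 50.9 50.9 50.9 51.5 51.5 51.5 51.5 51.5 51.6 51.6]
0.261 L y [28.5 28.7 28.4 28.6 28.3 28.5 28.7 28.4 28.6 28.8] R y [-35.  -35.2 -34.9 -35.1 -34.8 -34.9 -35.1 -34.8 -35.  -35.1] top x [47.7 47.7 47.7 47.7 48.3 48.3 48.3 48.3 48.3 48.3 48.3]
(np.float64(253.5), 165) (np.float64(387.5), 165) (270, np.float64(153.5)) (370, np.float64(152.5))
depth z at [[ 0.63163418 -0.15791571  0.25699014]]
```

Run:
```python
from h import *
for d in(.06,.02,.006):
    p,q=place(d,.0005);plan(p,q)
```

```text
travel [-0.1955, -0.0033, 0.1952] dr [0.0006, -0.0, 0.0004] rows 2.2 0.0 F [ 0.4  0.2 -5.2] t 14.4 tcp [ 0.6299 -0.1415  0.2355] [179.7 -45.  -87.4] w 0.0648
 travel [-0.2521, -0.0036, 0.2518] dr [0.0006, -0.0, 0.0004] rows 2.9 0.0 F [ 0.4  0.2 -5.2] t 14.4 tcp [ 0.6299 -0.1415  0.2355] [179.7 -45.  -87.4] w 0.0648
 travel [-0.2719, -0.0037, 0.2716] dr [0.0006, -0.0, 0.0004] rows 3.1 0.0 F [ 0.4  0.2 -5.2] t 14.4 tcp [ 0.6299 -0.1415  0.2355] [179.7 -45.  -87.4] w 0.0648
```

jog_arm(travel=[[-0.05,-0.002,0.05],[-0.1,-0.002,0.1],[-0.15,-0.002,0.15],[-0.1955,-0.002,0.1952],[-0.1955,-0.002,0.1952],[-0.1955,-0.002,0.1952],[-0.1955,-0.002,0.1952],[-0.1955,-0.002,0.1952],[-0.1955,-0.002,0.1952],[-0.1955,-0.002,0.1952]], dr=[[0,0,0],[0,0,0],[0,0,0],[0,0,0],[0,0,0],[0,0,0],[0,0,0],[0,0,0],[0,0,0],[0,0,0]], claw=[0.6,0.6,0.6,0.6,0.6,0.6,0.6,0.6,0.6,0.6])

```text
time_s: 15.65
tcp_pos: [0.6325, -0.1407, 0.1006]
eef_rot: [-179.8, -45.0, -87.7]
contact_force: [0.3, 0.4, -5.9]
gripper_width: 0.0645
gripper_force: 40.0
```

Run:
```python
from h import *
N=R.from_euler('z',NY,degrees=True)
for i in range(3):
    c=cam('wrist');Z=c['range_z'];Lf=[];Rt=[];Tp=[]
    s=r.get_state();print(s['tcp_pos'].round(4),s['eef_rot'].round(2))
for v in range(165,215,5):
    u=np.nonzero((Z[v]>0)&(Z[v]<Z[190,320]*1.1)&(np.arange(640)>200)&(np.arange(640)<440))[0];Lf.append((u.min()-.5,v));Rt.append((u.max()+.5,v))
for u in range(270,375,10):
    v=np.nonzero((Z[:,u]>0)&(Z[:,u]<Z[190,320]*1.25)&(np.arange(400)>140))[0];Tp.append((u,v.min()-.5))
print(Lf[0],Rt[0],Tp[0])
for z in(.12,):
    l,rr,t=[N.inv().apply(at_z(c,x,z)-NO)*1000 for x in(Lf,Rt,Tp)]
    print(z,'L y',l[:,1].round(1),'R y',rr[:,1].round(1),'top x',t[:,0].round(1))
for d in(.06,.02,.006):
    p,q=place(d,.0005);plan(p,q)
t=cam('top');save(t,'top2.png')
```

```text
[ 0.6325 -0.1408  0.1005] [-179.83  -44.98  -87.73]
[ 0.6325 -0.1408  0.1004] [-179.84  -44.98  -87.72]
[ 0.6325 -0.1408  0.1003] [-179.85  -44.98  -87.72]
(np.float64(253.5), 165) (np.float64(387.5), 165) (270, np.float64(153.5))
0.12 L y [32.9 33.1 32.8 33.  32.7 32.9 33.  32.8 32.9 33.1] R y [-34.  -34.1 -33.8 -34.  -33.7 -33.9 -34.1 -33.8 -34.  -34.2] top x [52.  52.  52.6 52.6 52.6 52.6 52.6 52.6 52.6 52.6 52.6]
 travel [-0.0035, 0.0031, 0.005] dr [-0.0002, 0.0, -0.0002] rows 0.1 0.0 F [ 0.6  0.6 -5.6] t 15.8 tcp [ 0.6325 -0.1408  0.1003] [-179.8  -45.   -87.7] w 0.0649
 travel [-0.06, 0.0033, 0.0616] dr [-0.0002, 0.0, -0.0002] rows 0.7 0.0 F [ 0.6  0.6 -5.6] t 15.8 tcp [ 0.6325 -0.1408  0.1003] [-179.8  -45.   -87.7] w 0.0649
 travel [-0.0798, 0.0034, 0.0814] dr [-0.0002, 0.0, -0.0002] rows 0.9 0.0 F [ 0.6  0.6 -5.6] t 15.8 tcp [ 0.6325 -0.1408  0.1003] [-179.8  -45.   -87.7] w 0.0649
```

jog_arm(travel=[[0,0.005,0],[-0.015,0.005,0.015],[-0.03,0.005,0.03],[-0.045,0.005,0.045],[-0.055,0.005,0.055],[-0.064,0.005,0.064],[-0.072,0.005,0.072],[-0.08,0.005,0.08],[-0.08,0.005,0.08],[-0.08,0.005,0.08]], dr=[[0,0,0],[0,0,0],[0,0,0],[0,0,0],[0,0,0],[0,0,0],[0,0,0],[0,0,0],[0,0,0],[0,0,0]], claw=[0.6,0.6,0.6,0.6,0.6,0.6,0.6,0.6,0.6,0.6])

```text
time_s: 17.1
tcp_pos: [0.6303, -0.1408, 0.044]
eef_rot: [-179.8, -45.0, -87.7]
contact_force: [-0.4, -0.7, -5.2]
gripper_width: 0.0652
gripper_force: 40.0
```

Run:
```python
from h import *
c=cam('scene');t=cam('top')
s=r.get_state();print(s['tcp_pos'],s['contact_force'],s['moment'])
a=cv2.resize(c['pixels'][170:270,320:440],(600,500),interpolation=cv2.INTER_CUBIC)
cv2.imwrite('pics/s2.png',a[:,:,::-1])
```

```text
[ 0.63027842 -0.14077784  0.044073  ] [ 4.53088153e-03 -1.95304755e-01 -5.85594841e+00] [3.75641534 0.06419858 0.00892668]
```

View pics/s2.png

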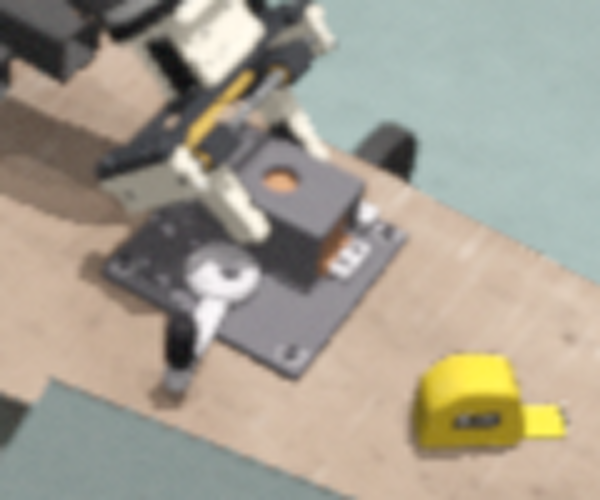

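The bracket straddles the copper bar, with its hole at (280,180) in the crop, and there's no contact yet. Lowering slowly.

jog_arm(travel=[[-0.001,0,0.001],[-0.002,0,0.002],[-0.003,0,0.003],[-0.004,0,0.004],[-0.005,0,0.005],[-0.006,0,0.006],[-0.007,0,0.007],[-0.007,0,0.007],[-0.007,0,0.007],[-0.007,0,0.007]], dr=[[0,0,0],[0,0,0],[0,0,0],[0,0,0],[0,0,0],[0,0,0],[0,0,0],[0,0,0],[0,0,0],[0,0,0]], claw=[0.6,0.6,0.6,0.6,0.6,0.6,0.6,0.6,0.6,0.6])

```text
time_s: 18.45
tcp_pos: [0.6301, -0.1409, 0.0389]
eef_rot: [-179.8, -45.0, -87.7]
contact_force: [1.0, 0.4, -5.2]
gripper_width: 0.0646
gripper_force: 40.0
```

jog_arm(travel=[[-0.0005,0,0.0005],[-0.001,0,0.001],[-0.0015,0,0.0015],[-0.002,0,0.002],[-0.002,0,0.002],[-0.002,0,0.002],[-0.002,0,0.002],[-0.002,0,0.002],[-0.002,0,0.002],[-0.002,0,0.002]], dr=[[0,0,0],[0,0,0],[0,0,0],[0,0,0],[0,0,0],[0,0,0],[0,0,0],[0,0,0],[0,0,0],[0,0,0]], claw=[0.6,0.6,0.6,0.6,0.6,0.6,0.6,0.6,0.6,0.6])

```text
time_s: 19.7
tcp_pos: [0.6302, -0.1409, 0.0378]
eef_rot: [-179.8, -45.0, -87.7]
contact_force: [-2.6, 2.8, 4.9]
gripper_width: 0.0645
gripper_force: 40.0
```

Contact at the expected height. Now release and retract.

jog_arm(travel=[[0,0,0],[0,0,0],[0,0,0],[0,0,0],[0,0,0],[0,0,0],[0,0,-0.03],[0,0,-0.1],[0,0,-0.2],[0,0,-0.3]], dr=[[0,0,0],[0,0,0],[0,0,0],[0,0,0],[0,0,0],[0,0,0],[0,0,0],[0,0,0],[0,0,0],[0,0,0]], claw=[0.76,0.8,0.85,0.9,0.95,1,1,1,1,1], newtons=10)

```text
time_s: 20.95
tcp_pos: [0.625, -0.034, 0.1443]
eef_rot: [-179.9, -45.0, -87.7]
contact_force: [1.2, 0.1, -0.3]
gripper_width: 0.0878
gripper_force: 0.0
```

Run:
```python
from h import *
plan([.57,-.08,.27],[180,0,-90]);print(r.get_state()['joints'].round(1))
```

```text
travel [0.2396, 0.1135, -0.1161] dr [-0.0028, -0.1249, 0.0062] rows 2.3 4.2 F [ 1.2  0.1 -0.3] t 20.95 tcp [ 0.625  -0.034   0.1443] [-179.9  -45.   -87.7] w 0.0878
[ 33.5  27.8 -29.   41.2 -66.9 -59.5]
```

jog_arm(travel=[[0.06,0.02,-0.1161],[0.16,0.08,-0.1161],[0.2396,0.1135,-0.1161],[0.2396,0.1135,-0.1161],[0.2396,0.1135,-0.1161],[0.2396,0.1135,-0.1161],[0.2396,0.1135,-0.1161],[0.2396,0.1135,-0.1161],[0.2396,0.1135,-0.1161],[0.2396,0.1135,-0.1161]], dr=[[0,-0.01,0],[0,-0.03,0],[0,-0.06,0],[0,-0.09,0.003],[-0.0028,-0.1249,0.0062],[-0.0028,-0.1249,0.0062],[-0.0028,-0.1249,0.0062],[-0.0028,-0.1249,0.0062],[-0.0028,-0.1249,0.0062],[-0.0028,-0.1249,0.0062]], claw=[1,1,1,1,1,1,1,1,1,1])

```text
time_s: 22.2
tcp_pos: [0.5702, -0.0803, 0.2689]
eef_rot: [-180.0, -0.0, -89.9]
contact_force: [0.8, 0.1, -0.2]
gripper_width: 0.0875
gripper_force: 0.0
```

Run:
```python
from h import *
c=cam('wrist');p,uv=cloud(c);N=R.from_euler('z',NY,degrees=True)
l=N.inv().apply(p-NO)
k=(abs(l[:,2]-.06)<.006)&(abs(l[:,0])<.07)&(abs(l[:,1])<.06)
A=np.c_[l[k][:,:2],np.ones(k.sum())];print('plane',np.linalg.lstsq(A,l[k][:,2],rcond=None)[0])
q=N.inv().apply(at_z(c,uv[k],.06)-NO);print(cv2.minAreaRect(q[:,:2].astype(np.float32)))
for t,z in(('bracket_hole',.06),('cam_knob',.055)):
    print(t,[(b['at'],N.inv().apply(at_z(c,[b['at']],z)-NO).round(4)) for b in r.tip_of(t,'wrist')])
k=(abs(p[:,2]-.074)<.004)&(abs(p[:,0]-.477)<.04)&(abs(p[:,1]+.158)<.04)
print('knob',cv2.minEnclosingCircle(p[k][:,:2].astype(np.float32)))
save(c,'w5.png')
plan([.4775,-.1575,.12],[180,0,13.5]);plan([.4775,-.1575,.0375],[180,0,13.5])
```

```text
plane [-0.00061533  0.00193961  0.06052294]
((-0.0005153678357601166, -0.0026167072355747223), (0.06608861684799194, 0.10061467438936234), 89.79867553710938)
bracket_hole [([260.7, 126.4], array([[-0.002 ,  0.0003,  0.06  ]]))]
cam_knob [([408.6, 104.0], array([[ 0.0148, -0.1549,  0.055 ]]))]
knob ((0.4780854284763336, -0.15738052129745483), 0.011370640248060226)
 travel [0.1536, 0.186, 0.2981] dr [-0.0, -0.0001, -0.2874] rows 3.1 9.7 F [-0.5 -0.   0.4] t 22.35 tcp [ 0.5704 -0.0806  0.2691] [-180.   -0.  -90.] w 0.0877
 travel [0.1535, 0.1861, 0.4631] dr [-0.0, -0.0001, -0.2874] rows 4.2 9.7 F [-0.5 -0.   0.4] t 22.35 tcp [ 0.5704 -0.0806  0.2691] [-180.   -0.  -90.] w 0.0877
```

View pics/w5.png

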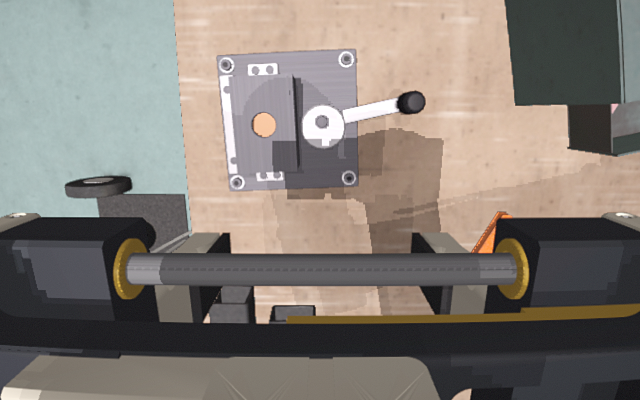

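The bracket is flat at z≈60.5 mm, centred at (-0.5,-2.6) mm in the nest, and its hole at (263,125) shows the copper. The lever is open with its knob at (411,102). Now I'll grip the knob.

jog_arm(travel=[[0.05,0.06,0.05],[0.1,0.12,0.1],[0.1535,0.187,0.15],[0.1535,0.187,0.2],[0.1535,0.187,0.25],[0.1535,0.187,0.28],[0.1535,0.187,0.28],[0.1535,0.187,0.28],[0.1535,0.187,0.28],[0.1535,0.187,0.298]], dr=[[0,0,-0.0287],[0,0,-0.0575],[0,0,-0.0862],[0,0,-0.115],[0,0,-0.1437],[0,0,-0.1724],[0,0,-0.201],[0,0,-0.23],[0,0,-0.2587],[0,0,-0.2874]], claw=[0.7,0.7,0.7,0.7,0.7,0.7,0.7,0.7,0.7,0.7], newtons=25)

```text
time_s: 23.6
tcp_pos: [0.4777, -0.1577, 0.1206]
eef_rot: [179.9, -0.1, 13.8]
contact_force: [0.2, -0.5, 0.6]
gripper_width: 0.0615
gripper_force: 0.0
```

Run:
```python
from h import *
plan([.478,-.1574,.0375],[180,0,13.5])
```

```text
travel [0.0004, -0.0005, 0.1663] dr [0.0001, -0.0004, 0.0009] rows 1.3 0.0 F [ 0.2 -0.5  0.6] t 23.6 tcp [ 0.4777 -0.1577  0.1206] [ 1.799e+02 -1.000e-01  1.380e+01] w 0.0615
```

jog_arm(travel=[[0,0,0.08],[0,0,0.1663],[0,0,0.1663],[0,0,0.1663],[0,0,0.1663],[0,0,0.1663],[0,0,0.1663],[0,0,0.1663],[0,0,0.1663],[0,0,0.1663]], dr=[[0,0,0],[0,0,0],[0,0,0],[0,0,0],[0,0,0],[0,0,0],[0,0,0],[0,0,0],[0,0,0],[0,0,0]], claw=[0.7,0.7,0.7,0.2,0.2,0.2,0.2,0.2,0.2,0.2])

```text
time_s: 24.85
tcp_pos: [0.4772, -0.1571, 0.0375]
eef_rot: [-180.0, -0.1, 13.5]
contact_force: [-1.4, 6.1, 6.4]
gripper_width: 0.0233
gripper_force: 25.0
```

```bash
python3 arc.py -76
```

```text
dir -167.4139743103645 0.09501942537927825 [-1.4  6.1  6.4] 0.023337211721449147 25.000931923859753
[[0.0021, -0.0251, 0.0], [0.0075, -0.0497, 0.0], [0.016, -0.0734, 0.0], [0.0276, -0.0957, 0.0001], [0.0421, -0.1163, 0.0001], [0.0592, -0.1349, 0.0001], [0.0786, -0.1509, 0.0001], [0.0999, -0.1643, 0.0002], [0.1228, -0.1748, 0.0002], [0.1469, -0.1821, 0.0003]]
[[0, 0, np.float64(0.0211)], [0, 0, np.float64(0.0422)], [0, 0, np.float64(0.0633)], [0, 0, np.float64(0.0844)], [0, 0, np.float64(0.1056)], [0, 0, np.float64(0.1267)], [0, 0, np.float64(0.1478)], [0, 0, np.float64(0.1689)], [0, 0, np.float64(0.19)], [0, 0, np.float64(0.2111)]]
```

jog_arm(travel=[[0.0021,-0.0251,0],[0.0075,-0.0497,0],[0.016,-0.0734,0],[0.0276,-0.0957,0],[0.0421,-0.1163,0],[0.0592,-0.1349,0],[0.0786,-0.1509,0],[0.0999,-0.1643,0],[0.1228,-0.1748,0],[0.1469,-0.1821,0]], dr=[[0,0,0.0211],[0,0,0.0422],[0,0,0.0633],[0,0,0.0844],[0,0,0.1056],[0,0,0.1267],[0,0,0.1478],[0,0,0.1689],[0,0,0.19],[0,0,0.2111]], claw=[0.2,0.2,0.2,0.2,0.2,0.2,0.2,0.2,0.2,0.2])

```text
time_s: 26.1
tcp_pos: [0.5269, -0.0519, 0.0375]
eef_rot: [180.0, -0.0, -62.8]
contact_force: [-3.3, -1.5, 5.9]
gripper_width: 0.0231
gripper_force: 25.0
```

```bash
python3 arc.py -6
```

```text
dir 116.95460717341804 0.09479291122023484 [-3.3 -1.5  5.9] 0.02311364803332261 24.996523339650594
[[-0.0004, -0.002, -0.0], [-0.0004, -0.004, -0.0], [-0.0003, -0.006, -0.0], [-0.0002, -0.008, -0.0], [-0.0001, -0.0099, -0.0], [0.0, -0.0119, -0.0], [0.0002, -0.0139, -0.0], [0.0003, -0.0159, -0.0], [0.0005, -0.0179, -0.0], [0.0007, -0.0199, -0.0]]
[[0, 0, np.float64(0.0017)], [0, 0, np.float64(0.0033)], [0, 0, np.float64(0.005)], [0, 0, np.float64(0.0067)], [0, 0, np.float64(0.0083)], [0, 0, np.float64(0.01)], [0, 0, np.float64(0.0117)], [0, 0, np.float64(0.0133)], [0, 0, np.float64(0.015)], [0, 0, np.float64(0.0167)]]
```

jog_arm(travel=[[0,-0.002,0],[0,-0.004,0],[0,-0.006,0],[0,-0.008,0],[0,-0.0099,0],[0,-0.0119,0],[0.0001,-0.0139,0],[0.0002,-0.0149,0],[0.0002,-0.0149,0],[0.0002,-0.0149,0]], dr=[[0,0,0.0017],[0,0,0.0033],[0,0,0.005],[0,0,0.0067],[0,0,0.0083],[0,0,0.01],[0,0,0.0117],[0,0,0.0125],[0,0,0.0125],[0,0,0.0125]], claw=[0.2,0.2,0.2,0.2,0.2,0.2,0.2,0.2,0.2,0.2])

```text
time_s: 27.35
tcp_pos: [0.5333, -0.049, 0.0375]
eef_rot: [180.0, -0.0, -67.0]
contact_force: [-3.8, 1.0, 6.5]
gripper_width: 0.0232
gripper_force: 25.0
```

```bash
python3 arc.py -2
```

```text
dir 112.7134384398174 0.09473238966744871 [-3.8  1.   6.5] 0.023236189452745287 25.00075601739809
[[-0.0005, -0.0007, -0.0], [-0.0005, -0.0013, -0.0], [-0.0005, -0.002, -0.0], [-0.0005, -0.0027, -0.0], [-0.0005, -0.0033, -0.0], [-0.0005, -0.004, -0.0], [-0.0005, -0.0046, -0.0], [-0.0004, -0.0053, -0.0], [-0.0004, -0.006, -0.0], [-0.0004, -0.0066, -0.0]]
[[0, 0, np.float64(0.0006)], [0, 0, np.float64(0.0011)], [0, 0, np.float64(0.0017)], [0, 0, np.float64(0.0022)], [0, 0, np.float64(0.0028)], [0, 0, np.float64(0.0033)], [0, 0, np.float64(0.0039)], [0, 0, np.float64(0.0044)], [0, 0, np.float64(0.005)], [0, 0, np.float64(0.0056)]]
```

jog_arm(travel=[[0,-0.0007,0],[0,-0.0013,0],[0,-0.002,0],[0,-0.0027,0],[0,-0.0033,0],[0,-0.0033,0],[0,-0.0033,0],[0,-0.0033,0],[0,-0.0033,0],[0,-0.0033,0]], dr=[[0,0,0.0006],[0,0,0.0011],[0,0,0.0017],[0,0,0.0022],[0,0,0.0028],[0,0,0.0028],[0,0,0.0028],[0,0,0.0028],[0,0,0.0028],[0,0,0.0028]], claw=[0.2,0.2,0.2,0.2,0.2,0.2,0.2,0.2,0.2,0.2])

```text
time_s: 28.6
tcp_pos: [0.5334, -0.049, 0.0374]
eef_rot: [179.8, -0.0, -68.0]
contact_force: [-7.6, -1.6, 11.4]
gripper_width: 0.0233
gripper_force: 25.0
```

jog_arm(travel=[[0,-0.001,0],[0,-0.002,0],[0,-0.003,0],[0,-0.004,0],[0,-0.004,0],[0,-0.004,0],[0,-0.004,0],[0,-0.004,0],[0,-0.004,0],[0,-0.004,0]], dr=[[0,0,0],[0,0,0],[0,0,0],[0,0,0],[0,0,0],[0,0,0],[0,0,0],[0,0,0],[0,0,0],[0,0,0]], claw=[0.2,0.2,0.2,0.2,0.2,0.2,0.2,0.2,0.2,0.2])

```text
time_s: 29.85
tcp_pos: [0.5334, -0.0491, 0.0373]
eef_rot: [179.7, 0.0, -68.0]
contact_force: [-11.7, -3.7, 16.0]
gripper_width: 0.0234
gripper_force: 25.0
```

Hard stop: force builds without motion, at the angle predicted for home. Back off, release and rise.

jog_arm(travel=[[0,0.003,0],[0,0.006,0],[0,0.006,0],[0,0.006,0],[0,0.006,0],[0,0.006,-0.08],[0,0.006,-0.2],[0.02,0.006,-0.32],[0.02,0.006,-0.46],[0.02,0.006,-0.46]], dr=[[0,0,0],[0,0,0],[0,0,0],[0,0,0],[0,0,0],[0,0,0],[0,0,0],[0,0,0],[0,0,0],[0,0,0]], claw=[0.22,0.4,0.6,0.7,0.7,0.7,0.7,1,1,1])

```text
time_s: 31.1
tcp_pos: [0.5404, -0.0577, 0.2723]
eef_rot: [-179.5, -0.2, -68.0]
contact_force: [0.5, -0.0, -0.7]
gripper_width: 0.0849
gripper_force: 0.0
```

Run:
```python
from h import *
plan([.57,-.08,.27],[180,0,-90])
```

```text
travel [0.0635, -0.0382, 0.005] dr [-0.0015, -0.0002, 0.0611] rows 0.6 2.1 F [ 0.5 -0.  -0.7] t 31.1 tcp [ 0.5404 -0.0577  0.2723] [-179.5   -0.2  -68. ] w 0.0849
```

jog_arm(travel=[[0.0635,-0.0382,0.005],[0.0635,-0.0382,0.005],[0.0635,-0.0382,0.005],[0.0635,-0.0382,0.005],[0.0635,-0.0382,0.005],[0.0635,-0.0382,0.005],[0.0635,-0.0382,0.005],[0.0635,-0.0382,0.005],[0.0635,-0.0382,0.005],[0.0635,-0.0382,0.005]], dr=[[0,0,0.0611],[0,0,0.0611],[0,0,0.0611],[0,0,0.0611],[0,0,0.0611],[0,0,0.0611],[0,0,0.0611],[0,0,0.0611],[0,0,0.0611],[0,0,0.0611]], claw=[1,1,1,1,1,1,1,1,1,1])

```text
time_s: 32.35
tcp_pos: [0.5677, -0.08, 0.2645]
eef_rot: [-180.0, -0.0, -90.0]
contact_force: [-0.3, -0.4, 0.2]
gripper_width: 0.0872
gripper_force: 0.0
```

Run:
```python
from h import *
c=cam('wrist');p,uv=cloud(c);N=R.from_euler('z',NY,degrees=True)
l=N.inv().apply(p-NO)
k=(abs(l[:,2]-.06)<.006)&(abs(l[:,0])<.07)&(abs(l[:,1])<.045)
A=np.c_[l[k][:,:2],np.ones(k.sum())];print('plane',np.linalg.lstsq(A,l[k][:,2],rcond=None)[0])
q=N.inv().apply(at_z(c,uv[k],.06)-NO);print(cv2.minAreaRect(q[:,:2].astype(np.float32)))
k=(abs(p[:,2]-.074)<.004)&(abs(p[:,0]-.533)<.04)&(abs(p[:,1]+.05)<.03)
o,rr=cv2.minEnclosingCircle(p[k][:,:2].astype(np.float32));v=N.inv().apply([o[0]-NO[0],o[1]-NO[1],0]);a=np.degrees(np.arctan2(v[1]+.064,v[0]))%360
print('knob',o,rr,'lever deg',a-200)
save(c,'w6.png')
```

```text
plane [-0.0005828   0.00300282  0.06059079]
((0.0010586902499198914, 0.000703122466802597), (0.06603895127773285, 0.10072915256023407), 89.94805145263672)
knob (0.5341855883598328, -0.04849148541688919) 0.011252657510340214 lever deg -0.4893861164089799
```

View pics/w6.png

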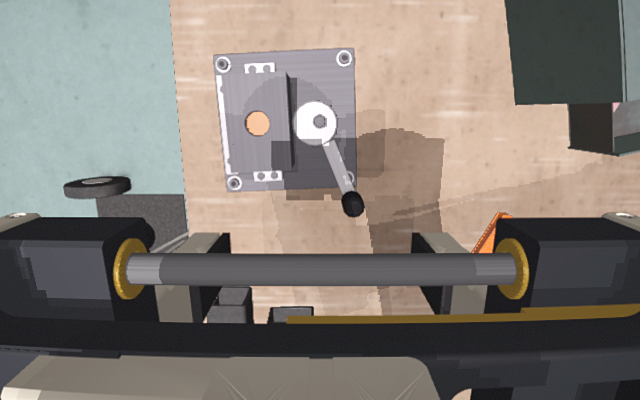

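The picture shows the bracket flat and against the fence (hole at (258,123)) and the lever home (knob at (352,203), about 0°). The gripper is clear, so I'm handing in.

```bash
python3 -c "
from plant import r
print(r.close_job())"
```

```text
the job is handed in; nothing more can be done
None
```

The bracket lies back-up over the copper bar, against the fence, with the cam lever swung fully home. I handed the job in at about 32 s of the 64 s allowed; no verdict came back. The tape measure and the two loose plates were not touched.

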